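Click the dry-storage canister shut

TASK

The cap of the dark red parts canister has been left loose. Turn it clockwise by the black bar on its top until it is fully home and its ratchet has clicked over at least once (twice is better; more does no harm), then let go of it. Leave the cream canister's cap as it is.

Things in the scene. Friction and masses are not known exactly. Their poses are not given: they have to be found in the camera images.
- red_cap (a point): Grip point of the dark red canister's cap: on its turning axis, 173 mm above the counter, in the black grip bar (56 mm long, 14 wide, from 150 to 182 mm high; under it a round black top 66 mm across). x lies along the bar, z up; a white stripe on the bar's top marks its +x end. The canister, 96 mm across with a 112 mm foot, is fixed upright; its place and yaw vary.
- red_thread (a joint): Angle of the red canister's grey threaded collar (76 mm across, under the black top), rad, growing clockwise from above. Starts at 0.5 to 0.75; firm stop, fully home, at 1.0, where the white marks of collar and canister shoulder line up. Turns at about 0.05 N m, stays where left.
- red_click (a joint): How far the black top with the bar has slipped clockwise past the collar, rad; starts at 0, bar stripe over collar mark. The top carries the collar along until home, then slips at 0.1 to 0.2 N m, one click per 0.35 rad. Let go between clicks it springs back to the last one; turned back it unscrews the collar. From the start to two clicks takes 0.95 to 1.2 rad, in one grasp.
- cream_cap (a point): Point on top of the black bar of the other canister's cap, 25 mm off its turning axis. That canister is cream, of the same shape and size, fixed, at least 200 mm to one side; its cap turns as easily. Loose nearby and lower than 65 mm: a calculator, a small carton, a blue tape reel.

How it is judged:
By the outcome, as a careful person would: the job done as asked, in the order asked, and still so for the second after the job is handed in, with the robot touching nothing.
It also fails if it takes over 32 s, if anything falls off the work surface, if the arm or the gripper's body presses on something with over 40 N, if the wrist force passes 120 N, or if a joint passes its speed limit or range.

ROBOT

A 6-joint arm with a two-finger parallel gripper is mounted at the origin on the work surface. World frame = base frame: x ahead of the robot, y to its left, z up, the work surface at z = 0. Lengths are in m, angles in rad, forces in N, time in s.
With the tool pointing down it reaches from about 0.35 to 0.775 m from the base axis. Payload 5.5 kg.
Tool frame: the origin (TCP) lies at the very end of the fingers, on their centre line; the grasp point (between the pads) lies 19 mm behind it; x points along the fingers, y is the direction in which the jaws open and shut, and the axes are right-handed (so a half turn about x gives the same grasp; the last joint's range is limited). The gripper opens to 85 mm and grips with 20 to 120 N. Pads are 22 mm wide; open, the fingers measure 114 mm over their backs; the gripper's body (76 mm by 85 mm) begins 54 mm behind the grasp point. The pads swing forward as they close: fully open they stand 13 mm farther back than shut.
Start: joints at [-1.465, 0.313, 0.046, 1.304, 0, 1.431], TCP at [0.14, -0.558, 0.231] pointing down, gripper open.
Joint ranges: [-2.76, 2.76], [-0.86, 1.69], [-1.03, 1.26], [-2.2, 2.34], [-1.47, 1.5], [-3.14, 3.14]. Speed limits (rad/s): [2.57, 2.57, 3.14, 3.14, 3.14, 3.14].

INTERFACE

Orientations are given as a unit quaternion [w, x, y, z].
In Python, from workcell import env gives the robot as it stands.
- The arm moves only by the tool servo_tool, never from a script. Its argument "increments" is a list of rows, each an object with "offset": the shift along the tool's x, y, z in cm, a list of three; "yaw": the turn about the tool's x in degrees. In form: [{"offset": [x, y, z], "yaw": yaw}, ...]. A call has exactly 8 rows; each row is the pose to reach, as a shift and turn from the pose commanded when the call began, along the tool's axes at that moment; what a row does not reach only later rows make up. A row lasts 1/10 s, in which the tool goes at most 50 mm and 8.59 degrees, less where a joint would pass 70% of its speed; a pose out of reach is approached as far as the arm can. A call with a gripper value outside its range is refused whole. "claw" is the opening, from 0 (shut) to 1 (fully open), set as the call begins (left out, the last holds). The fingers move at their own pace and stop on an object; "force" is the grip in N (left out, the last holds). Time passes only in rows, so rows that repeat a pose let the fingers close, or fill a call up. It gives the time, the measured TCP pose, the force and the opening at its end, in the units of the state.
- env.get_state(): the state, without advancing time (a new reading comes with each control period).
- env.read_camera(name): name is "scene" or "top"; returns (picture, depth): 480x640x3 uint8, red, green, blue; 480x640 float32, m along the optical axis (not along the pixel's ray), 0 where there is no reading.
- env.camera_model(name): a dict with "vertical_fov" (degrees; the focal length in pixels is half the picture's height over the tangent of half this angle, whatever the lens; pixels are square), "cx", "cy" (the principal point, pixels), "world_from_camera" (4x4, takes a point from camera to world coordinates). Camera axes: x right, y up, looking along -z (the intrinsics and any distortion apply to the point x, -y, -z); pixel columns grow to the right and rows downward; lengths in m; the calibration is good to about 2 mm. A picture is of the moment at which its call begins. camera_model takes no time and is no camera call.
- env.hand_in(): hands the job in, once; it reports no verdict.
The state is a dict: "clock": time; "joint_pos": joint angles; "qvel": joint speeds; "tau": joint torques, N m; "tcp_pos": TCP position; "orientation": TCP orientation; "wrist_force": force on the tool from outside, world axes, zero at the start; "ft_torque": the same for the moment, N m; "finger_gap": finger opening in m.
Only numpy, scipy, OpenCV 4.12 (cv2) and the standard library are available. Lean on these libraries where they do the work, as an engineer would, in place of code of your own. Each camera call takes 0.05 s, during which the arm holds its last target.

## Working session

There is one attempt and no reset: what is moved stays moved. The work goes in short steps, Python scripts to look and compute and a tool call to move; the robot and the scene stay as the last step left them, time stands still between calls to the robot, and variables do not carry over. Pictures are saved under pics/ and viewed, and the job is handed in when it is done.

Besides the shell and the picture viewer there is one more tool, called after ">>>" as name(argument=value, ...), one argument or row to a line, values as JSON. servo_tool: Moves the arm, as the interface text tells. Its arguments: {"type":"object","properties":{"increments":{"type":"array","items":{"type":"object","properties":{"offset":{"type":"array","items":{"type":"number"}},"yaw":{"type":"number"}}}},"claw":{"type":"number"},"force":{"type":"number"}},"required":["increments"]}

```bash
ls; mkdir -p pics
cat > h.py <<'E'
import numpy as np, cv2
from workcell import env
def K(m):
    f=240/np.tan(np.radians(m["vertical_fov"])/2); return f,m["cx"],m["cy"]
def ray(m,u,v):
    f,cx,cy=K(m); T=np.array(m["world_from_camera"])
    d=np.array([(u-cx)/f,-(v-cy)/f,-1.]); return T[:3,3],T[:3,:3]@d
def plane(m,u,v,z):
    o,d=ray(m,u,v); return o+d*(z-o[2])/d[2]
E
python3 - <<'E'
from h import *
for n in ("scene","top"):
    m=env.camera_model(n); print(m)
    p,d=env.read_camera(n); cv2.imwrite(f"pics/{n}0.png",p[:,:,::-1]); np.save(f"{n}0.npy",d);np.save(f"{n}0p.npy",p)
s=env.get_state(); print(s)
E
```

```text
pics
{'vertical_fov': 44.03800935235718, 'cx': 326.91804907716653, 'cy': 234.30946953128765, 'world_from_camera': array([[ 0.3233758 , -0.80621245,  0.49542868,  0.85817525],
       [ 0.94615955,  0.26745877, -0.1823401 , -0.11600093],
       [ 0.01449812,  0.52771896,  0.8492953 ,  0.75406107],
       [ 0.        ,  0.        ,  0.        ,  1.        ]])}
{'vertical_fov': 54.27413493325855, 'cx': 325.818987027553, 'cy': 229.62692082277846, 'world_from_camera': array([[ 0.02359119,  0.9927698 , -0.11769274,  0.45949236],
       [-0.99966022,  0.02212025, -0.01378895, -0.00628942],
       [-0.01108586,  0.11797805,  0.99295432,  0.82728766],
       [ 0.        ,  0.        ,  0.        ,  1.        ]])}
{'clock': 0.1, 'joint_pos': array([-1.46458139e+00,  3.13940511e-01,  4.51150180e-02,  1.30360404e+00,
        7.52803348e-06,  1.43119591e+00]), 'qvel': array([ 0.00135536, -0.00116881,  0.00189924, -0.00114963, -0.00093151,
        0.00246027]), 'tau': array([ 1.84470497e-03, -4.81722593e+01,  2.99245584e+01,  1.27307742e-02,
       -8.20181708e-05, -3.14352043e-06]), 'tcp_pos': array([ 0.13986961, -0.55726953,  0.23049856]), 'orientation': array([ 0.08611287,  0.70178468,  0.08726747, -0.70176009]), 'wrist_force': array([0.53907704, 0.13884813, 1.09404089]), 'ft_torque': array([-0.00751836,  0.03523564,  0.01208023]), 'finger_gap': 0.08573622784746619}
```

View pics/scene0.png

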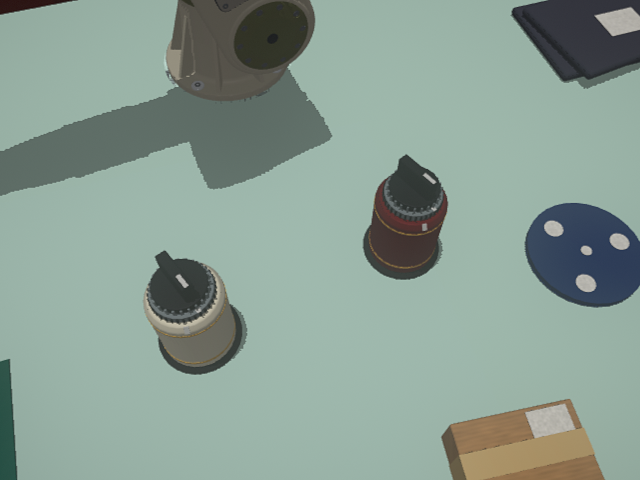

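View pics/top0.png

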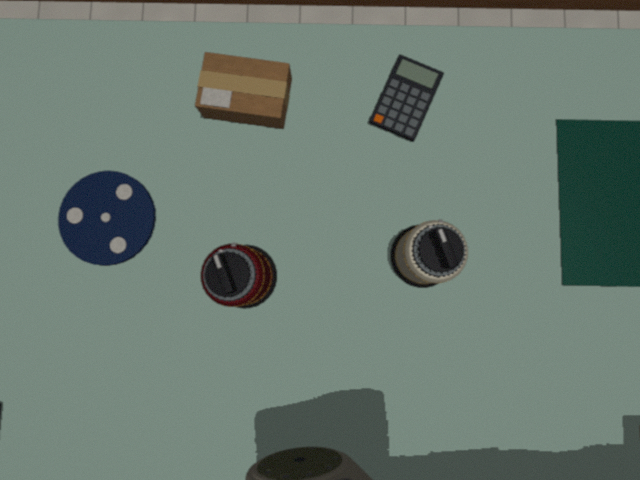

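The red cap is at about (230,272) in the top view and (415,185) in the scene view. The cream cap is at (440,250) in the top view and (180,285) in the scene view. Next I'll zoom in.

Run:
```python
from h import *
a=np.load("top0p.npy")[230:320,185:290,::-1]; b=np.load("scene0p.npy")[145:245,360:460,::-1]
a=cv2.resize(a,None,fx=5,fy=5,interpolation=cv2.INTER_CUBIC)[:,:,:]
cv2.imwrite("pics/zt.png",np.clip(a*1.8,0,255));b=cv2.resize(b,None,fx=5,fy=5,interpolation=cv2.INTER_CUBIC);cv2.imwrite("pics/zs.png",np.clip(b*1.8,0,255))
# depth -> world heights, both views
for n,(r0,r1,c0,c1) in dict(top=(235,315,190,285),scene=(145,225,370,460)).items():
    m=env.camera_model(n); d=np.load(n+"0.npy"); f,cx,cy=K(m);T=np.array(m["world_from_camera"])
    v,u=np.mgrid[r0:r1,c0:c1]; z=d[r0:r1,c0:c1]
    P=np.stack([(u-cx)/f*z,-(v-cy)/f*z,-z],-1)@T[:3,:3].T+T[:3,3]
    P=P[z>0]
    h,e=np.histogram(P[:,2],bins=np.arange(0,.2,.005)); print(n,[(round(x,3),int(k)) for x,k in zip(e,h) if k])
    B=P[(P[:,2]>.174)&(P[:,2]<.195)]
    (c,sz,ang)=cv2.minAreaRect((B[:,:2]*1000).astype(np.float32)); print("bar",len(B),np.median(B[:,2]),c,sz,ang, B.mean(0))
    D=P[(P[:,2]>.14)&(P[:,2]<.16)]; print("disc",cv2.minEnclosingCircle((D[:,:2]*1000).astype(np.float32)))
```

```text
top [(np.float64(0.0), 1569), (np.float64(0.005), 267), (np.float64(0.01), 14), (np.float64(0.015), 6), (np.float64(0.02), 33), (np.float64(0.025), 19), (np.float64(0.03), 19), (np.float64(0.035), 17), (np.float64(0.04), 21), (np.float64(0.045), 15), (np.float64(0.05), 21), (np.float64(0.055), 16), (np.float64(0.06), 21), (np.float64(0.065), 24), (np.float64(0.07), 14), (np.float64(0.075), 30), (np.float64(0.08), 14), (np.float64(0.085), 24), (np.float64(0.09), 23), (np.float64(0.095), 18), (np.float64(0.1), 16), (np.float64(0.105), 29), (np.float64(0.11), 52), (np.float64(0.115), 165), (np.float64(0.12), 473), (np.float64(0.125), 305), (np.float64(0.13), 71), (np.float64(0.135), 386), (np.float64(0.14), 31), (np.float64(0.145), 450), (np.float64(0.15), 684), (np.float64(0.155), 26), (np.float64(0.16), 29), (np.float64(0.165), 31), (np.float64(0.17), 29), (np.float64(0.175), 40), (np.float64(0.18), 397), (np.float64(0.185), 5)]
bar 449 0.18234183204403276 (472.51708984375, 145.20419311523438) (56.334716796875, 14.448281288146973) 22.340858459472656 [0.4723036  0.14419031 0.18201094]

[... 403 characters left out ...]
97), (np.float64(0.12), 266), (np.float64(0.125), 514), (np.float64(0.13), 141), (np.float64(0.135), 450), (np.float64(0.14), 136), (np.float64(0.145), 208), (np.float64(0.15), 864), (np.float64(0.155), 102), (np.float64(0.16), 102), (np.float64(0.165), 109), (np.float64(0.17), 112), (np.float64(0.175), 103), (np.float64(0.18), 395), (np.float64(0.185), 76)]
bar 599 0.1834579935322983 (473.50604248046875, 140.89183044433594) (56.16243362426758, 16.15243911743164) 21.130640029907227 [0.47554693 0.13990482 0.18230872]
disc ((473.8916015625, 140.262451171875), 37.54795455932617)[ WARN:0@0.488] global loadsave.cpp:1063 imwrite_ Unsupported depth image for selected encoder is fallbacked to CV_8U.
```

View pics/zt.png

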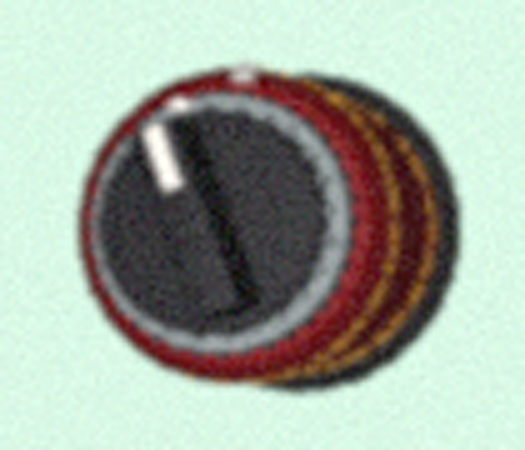

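View pics/zs.png

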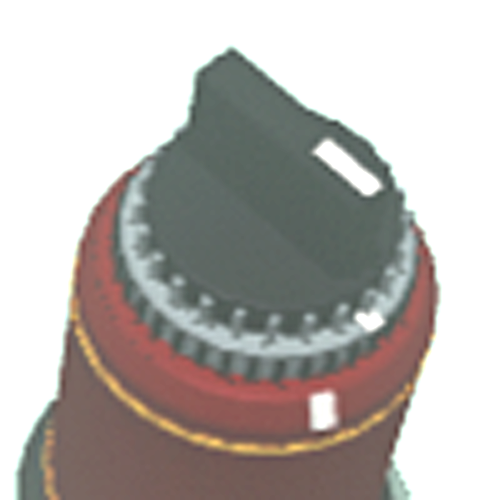

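```bash
cat >> h.py <<'E'
from scipy.spatial.transform import Rotation as R
def tool():
    s=env.get_state(); q=s["orientation"]; return s,R.from_quat([q[1],q[2],q[3],q[0]]).as_matrix()
def goto(x,y,z,bar=None):
    s,M=tool(); d=M.T@(np.array([x,y,z])-s["tcp_pos"])*100
    print("tcp",s["tcp_pos"].round(4),"j",s["joint_pos"].round(3),"F",s["wrist_force"].round(1),"T",s["ft_torque"].round(2),"gap",round(s["finger_gap"],4),"t",s["clock"])
    ya=np.degrees(np.arctan2(M[1,1],M[0,1])); print("offset cm",d.round(2),"x axis",M[:,0].round(3),"y-axis bearing",ya)
    if bar is not None:
        for t in (bar+90,bar-90): print(" yaw to reach y bearing",t,":",-((t-ya+180)%360-180))
E
python3 - <<'E'
from h import *
goto(.473,.143,.25,21.7)
s,M=tool();print(M.round(3))
m=env.camera_model("top")
# stripe, marks
p=np.load("top0p.npy").astype(int)
sub=p[230:320,185:290]; w=((sub.min(2)>110)&(sub.max(2)-sub.min(2)<40)).astype(np.uint8)
n,l,st,c=cv2.connectedComponentsWithStats(w)
for i in range(1,n):
    if st[i,4]>2: print(st[i,4],c[i]+[185,230],[plane(m,c[i][0]+185,c[i][1]+230,z)[:2].round(4).tolist() for z in(.182,.137,.125)])
m=env.camera_model("scene");p=np.load("scene0p.npy").astype(int)
sub=p[145:245,360:460]; w=((sub.min(2)>165)).astype(np.uint8)
n,l,st,c=cv2.connectedComponentsWithStats(w)
for i in range(1,n):
    if st[i,4]>2: print(st[i,4],c[i]+[360,145],[plane(m,c[i][0]+360,c[i][1]+145,z)[:2].round(4).tolist() for z in(.182,.137,.115)])
for n,(u,v) in dict(top=(440,250),scene=(180,285)).items(): print("cream",plane(env.camera_model(n),u,v,.15))
E
```

```text
tcp [ 0.1399 -0.5573  0.2305] j [-1.465  0.314  0.045  1.304  0.     1.431] F [0.5 0.1 1.1] T [-0.01  0.04  0.01] gap 0.0857 t 0.1
offset cm [ -1.84 -59.82 -49.35] x axis [-0.     0.002 -1.   ] y-axis bearing -75.91580731173394
 yaw to reach y bearing 111.7 : 172.38419268826607
 yaw to reach y bearing -68.3 : -7.615807311733931
[[-0.     0.243 -0.97 ]
 [ 0.002 -0.97  -0.243]
 [-1.    -0.002 -0.   ]]
5264 [235.7524696  273.76861702] [[0.4721, 0.1251], [0.473, 0.1342], [0.4732, 0.1367]]
4 [220.5 250.5] [[0.5036, 0.1477], [0.5067, 0.1585], [0.5075, 0.1613]]
35 [216.91428571 260.82857143] [[0.4893, 0.152], [0.4913, 0.163], [0.4919, 0.1659]]
28 [429.17857143 178.14285714] [[0.4877, 0.1501], [0.4586, 0.1711], [0.4443, 0.1813]]
4 [433.5  208.75] [[0.5304, 0.1366], [0.5046, 0.1564], [0.492, 0.1661]]
cream [ 0.51380262 -0.1625752   0.15      ]
cream [ 0.51736917 -0.16627916  0.15      ]
```

>>> servo_tool(
  increments=[
    {"offset": [-0.5, -2, -2.2], "yaw": -5},
    {"offset": [-1, -5.5, -6], "yaw": -13},
    {"offset": [-1.5, -9, -9.7], "yaw": -21},
    {"offset": [-2, -12.5, -13.4], "yaw": -29},
    {"offset": [-2.5, -16, -17.1], "yaw": -37},
    {"offset": [-2.5, -19.5, -20.8], "yaw": -45},
    {"offset": [-2.5, -23, -24.5], "yaw": -53},
    {"offset": [-2.5, -26, -28], "yaw": -60},
  ],
  claw=1,
)

```text
clock: 0.9
tcp_pos: [0.3467, -0.2382, 0.2563]
orientation: [0.427, 0.563, 0.427, -0.563]
wrist_force: [0.5, -0.7, 0.2]
finger_gap: 0.0851
```

```bash
python3 -c "
from h import *
goto(.473,.143,.25,21.7)"
```

```text
tcp [ 0.3467 -0.2382  0.2563] j [-0.793  0.006 -0.262  1.303  0.     1.05 ] F [ 0.5 -0.7  0.2] T [-0.08 -0.08  0.02] gap 0.0851 t 0.9
offset cm [  0.62   1.89 -40.11] x axis [ 0. -0. -1.] y-axis bearing -15.643006425460367
 yaw to reach y bearing 111.7 : -127.34300642546037
 yaw to reach y bearing -68.3 : 52.65699357453963
```

>>> servo_tool(
  increments=[
    {"offset": [0, 0.2, -4.5], "yaw": -8},
    {"offset": [0, 0.5, -9.2], "yaw": -16},
    {"offset": [0, 0.7, -14], "yaw": -24},
    {"offset": [0, 1, -19], "yaw": -32},
    {"offset": [0, 1.2, -24], "yaw": -40},
    {"offset": [0, 1.5, -29], "yaw": -48},
    {"offset": [0, 1.7, -33.5], "yaw": -56},
    {"offset": [0, 1.8, -37], "yaw": -64},
  ],
)

```text
clock: 1.7
tcp_pos: [0.4652, 0.1134, 0.2559]
orientation: [0.661, 0.25, 0.661, -0.25]
wrist_force: [0.5, -0.5, 0.1]
finger_gap: 0.0851
```

```bash
python3 -c "
from h import *
goto(.473,.143,.23,21.7)"
```

```text
tcp [0.4652 0.1134 0.2559] j [ 0.071  0.12  -0.139  1.312  0.     0.795] F [ 0.5 -0.5  0.1] T [-0.04 -0.08 -0.  ] gap 0.0851 t 1.7
offset cm [ 2.59  2.74 -1.38] x axis [-0.  0. -1.] y-axis bearing 48.523907891909616
 yaw to reach y bearing 111.7 : -63.17609210809039
 yaw to reach y bearing -68.3 : 116.82390789190961
```

>>> servo_tool(
  increments=[
    {"offset": [0.4, 0.5, -0.3], "yaw": -8},
    {"offset": [0.8, 1, -0.6], "yaw": -16},
    {"offset": [1.2, 1.5, -0.8], "yaw": -24},
    {"offset": [1.6, 2, -1], "yaw": -32},
    {"offset": [2, 2.4, -1.2], "yaw": -40},
    {"offset": [2.4, 2.7, -1.3], "yaw": -48},
    {"offset": [2.6, 2.7, -1.4], "yaw": -56},
    {"offset": [2.6, 2.7, -1.4], "yaw": -63.2},
  ],
)

```text
clock: 2.5
tcp_pos: [0.4721, 0.1402, 0.2294]
orientation: [0.694, -0.133, 0.695, 0.133]
wrist_force: [0.8, -0.7, -0.3]
finger_gap: 0.0852
```

Run:
```python
from h import *
goto(.473,.143,.158,21.7)
for n,(a,b,c,d) in dict(top=(200,320,160,320),scene=(100,280,300,520)).items():
    p,_=env.read_camera(n); x=cv2.resize(p[a:b,c:d,::-1],None,fx=3.5,fy=3.3,interpolation=2); cv2.imwrite(f"pics/{n}1.png",np.clip(x*1.8,0,255).astype(np.uint8))
goto(.473,.143,.158,21.7)
```

```text
tcp [0.4721 0.1402 0.2294] j [ 0.126  0.156 -0.163  1.254 -0.    -0.252] F [ 0.8 -0.7 -0.3] T [0.02 0.   0.04] gap 0.0852 t 2.5
offset cm [7.14 0.22 0.2 ] x axis [-0.002 -0.    -1.   ] y-axis bearing 111.61632989248135
 yaw to reach y bearing 111.7 : -0.08367010751865678
 yaw to reach y bearing -68.3 : 179.91632989248134
tcp [0.4723 0.1401 0.2298] j [ 0.125  0.155 -0.162  1.254 -0.    -0.247] F [-0.1 -0.3 -0. ] T [-0.03  0.   -0.04] gap 0.0855 t 2.6
offset cm [7.18 0.24 0.17] x axis [-0.001 -0.    -1.   ] y-axis bearing 111.30913775345087
 yaw to reach y bearing 111.7 : -0.3908622465491476
 yaw to reach y bearing -68.3 : 179.60913775345085
```

View pics/scene1.png

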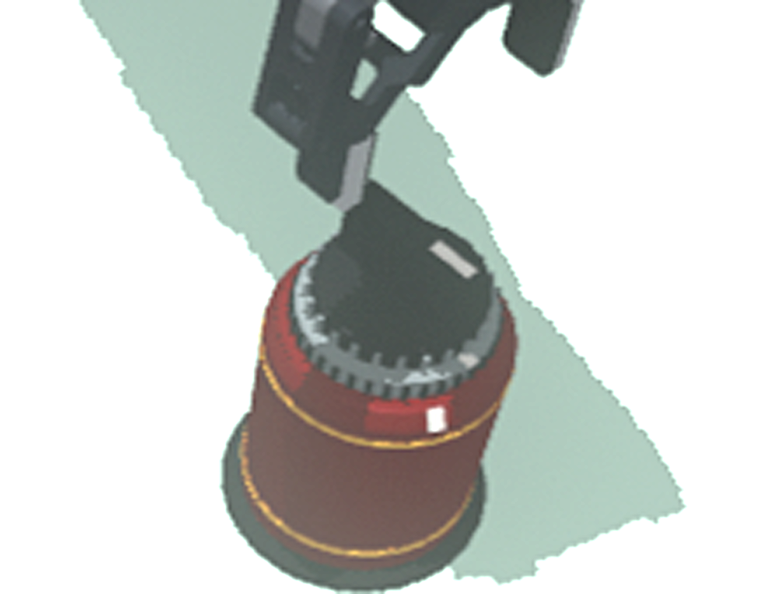

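View pics/top1.png

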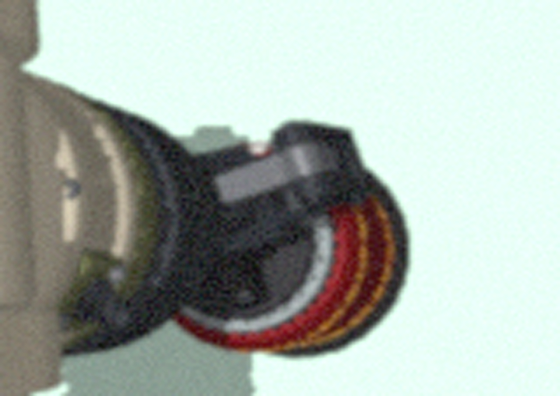

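The scene view shows the finger pads on either side of the bar: near pad at about (350,190) and far pad at (545,60) in the crop. The bar is between them. I'll descend.

>>> servo_tool(
  increments=[
    {"offset": [1, 0.2, 0.2], "yaw": -0.2},
    {"offset": [2.2, 0.2, 0.2], "yaw": -0.2},
    {"offset": [3.4, 0.2, 0.2], "yaw": -0.2},
    {"offset": [4.6, 0.2, 0.2], "yaw": -0.2},
    {"offset": [5.6, 0.2, 0.2], "yaw": -0.2},
    {"offset": [6.5, 0.2, 0.2], "yaw": -0.2},
    {"offset": [7.1, 0.2, 0.2], "yaw": -0.2},
    {"offset": [7.1, 0.2, 0.2], "yaw": -0.2},
  ],
)

```text
clock: 3.4
tcp_pos: [0.4733, 0.1426, 0.1583]
orientation: [0.694, -0.132, 0.695, 0.132]
wrist_force: [-0.2, -0.0, 0.1]
finger_gap: 0.0854
```

>>> servo_tool(
  increments=[
    {"offset": [0, 0, 0], "yaw": 0},
    {"offset": [0, 0, 0], "yaw": 0},
    {"offset": [0, 0, 0], "yaw": 0},
    {"offset": [0, 0, 0], "yaw": 0},
    {"offset": [0, 0, 0], "yaw": 0},
    {"offset": [0, 0, 0], "yaw": 0},
    {"offset": [0, 0, 0], "yaw": 0},
    {"offset": [0, 0, 0], "yaw": 0},
  ],
  claw=0.35,
  force=40,
)

```text
clock: 4.2
tcp_pos: [0.4738, 0.1427, 0.1593]
orientation: [0.695, -0.132, 0.695, 0.132]
wrist_force: [-0.1, 0.9, -0.6]
finger_gap: 0.0296
```

Run:
```python
from h import *
goto(.473,.143,.158,21.7)
p,_=env.read_camera("scene"); x=cv2.resize(p[100:260,330:500,::-1],None,fx=4,fy=3.6,interpolation=2); cv2.imwrite(f"pics/s2.png",np.clip(x*1.8,0,255).astype(np.uint8))
```

```text
tcp [0.4738 0.1427 0.1593] j [ 0.13   0.195 -0.291  1.085 -0.    -0.245] F [-0.1  0.9 -0.6] T [ 0.02 -0.02  0.02] gap 0.0296 t 4.2
offset cm [ 0.13  0.06 -0.07] x axis [ 0. -0. -1.] y-axis bearing 111.48298997317589
 yaw to reach y bearing 111.7 : -0.21701002682411286
 yaw to reach y bearing -68.3 : 179.7829899731759
```

View pics/s2.png

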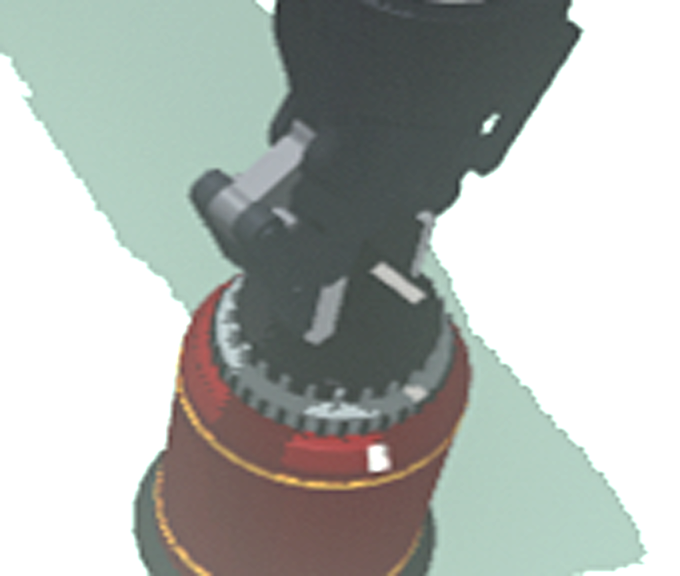

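The near pad is at about (330,310) beside the bar, the stripe is at (398,283), and nothing is touching yet. I'll close with 70 N.

>>> servo_tool(
  increments=[
    {"offset": [0, 0, 0], "yaw": 0},
    {"offset": [0, 0, 0], "yaw": 0},
    {"offset": [0, 0, 0], "yaw": 0},
    {"offset": [0, 0, 0], "yaw": 0},
    {"offset": [0, 0, 0], "yaw": 0},
    {"offset": [0, 0, 0], "yaw": 0},
    {"offset": [0, 0, 0], "yaw": 0},
    {"offset": [0, 0, 0], "yaw": 0},
  ],
  claw=0,
  force=70,
)

```text
clock: 5.05
tcp_pos: [0.4735, 0.1438, 0.1595]
orientation: [0.695, -0.131, 0.695, 0.133]
wrist_force: [-2.2, 4.3, 2.4]
finger_gap: 0.0127
```

```bash
python3 -c "
from h import *
goto(.473,.143,.158,21.7)"
```

```text
tcp [0.4735 0.1438 0.1595] j [ 0.131  0.194 -0.291  1.086  0.002 -0.245] F [-2.2  4.3  2.4] T [0.97 0.41 0.05] gap 0.0127 t 5.05
offset cm [ 0.15 -0.06 -0.07] x axis [-0.     0.002 -1.   ] y-axis bearing 111.53745146144682
 yaw to reach y bearing 111.7 : -0.16254853855318174
 yaw to reach y bearing -68.3 : 179.83745146144682
```

>>> servo_tool(
  increments=[
    {"offset": [0, 0.1, 0], "yaw": 2},
    {"offset": [0, 0.1, 0], "yaw": 5},
    {"offset": [0, 0.1, 0], "yaw": 8},
    {"offset": [0, 0.1, 0], "yaw": 11},
    {"offset": [0, 0.1, 0], "yaw": 14},
    {"offset": [0, 0.1, 0], "yaw": 17},
    {"offset": [0, 0.1, 0], "yaw": 20},
    {"offset": [0, 0.1, 0], "yaw": 22},
  ],
)

```text
clock: 5.85
tcp_pos: [0.4735, 0.1435, 0.1596]
orientation: [0.707, 0.004, 0.707, -0.004]
wrist_force: [-1.5, 1.7, 3.8]
finger_gap: 0.0127
```

```bash
python3 -c "
from h import *
goto(.473,.143,.158,21.7)"
```

```text
tcp [0.4735 0.1435 0.1596] j [ 0.132  0.194 -0.291  1.086 -0.     0.143] F [-1.5  1.7  3.8] T [0.02 0.32 0.12] gap 0.0127 t 5.85
offset cm [ 0.16 -0.05 -0.05] x axis [ 0. -0. -1.] y-axis bearing 89.38717557441116
 yaw to reach y bearing 111.7 : -22.312824425588843
 yaw to reach y bearing -68.3 : 157.68717557441116
```

>>> servo_tool(
  increments=[
    {"offset": [0, 0, 0], "yaw": 3},
    {"offset": [0, 0, 0], "yaw": 6},
    {"offset": [0, 0, 0], "yaw": 9},
    {"offset": [0, 0, 0], "yaw": 12},
    {"offset": [0, 0, 0], "yaw": 15},
    {"offset": [0, 0, 0], "yaw": 18},
    {"offset": [0, 0, 0], "yaw": 21},
    {"offset": [0, 0, 0], "yaw": 24},
  ],
)

```text
clock: 6.65
tcp_pos: [0.4733, 0.1433, 0.1596]
orientation: [0.691, 0.15, 0.691, -0.151]
wrist_force: [-2.2, -0.7, 4.3]
finger_gap: 0.0129
```

```bash
python3 -c "
from h import *
goto(.473,.143,.158,21.7)
p,_=env.read_camera('scene'); x=cv2.resize(p[100:260,330:500,::-1],None,fx=4,fy=3.6,interpolation=2); cv2.imwrite(f'pics/s3.png',np.clip(x*1.8,0,255).astype(np.uint8))"
```

```text
tcp [0.4733 0.1433 0.1596] j [ 1.320e-01  1.940e-01 -2.910e-01  1.086e+00 -1.000e-03  5.620e-01] F [-2.2 -0.7  4.3] T [-0.21  0.4   0.39] gap 0.0129 t 6.65
offset cm [ 0.16 -0.03 -0.01] x axis [-0.    -0.001 -1.   ] y-axis bearing 65.39643347014261
 yaw to reach y bearing 111.7 : -46.30356652985739
 yaw to reach y bearing -68.3 : 133.6964334701426
```

View pics/s3.png

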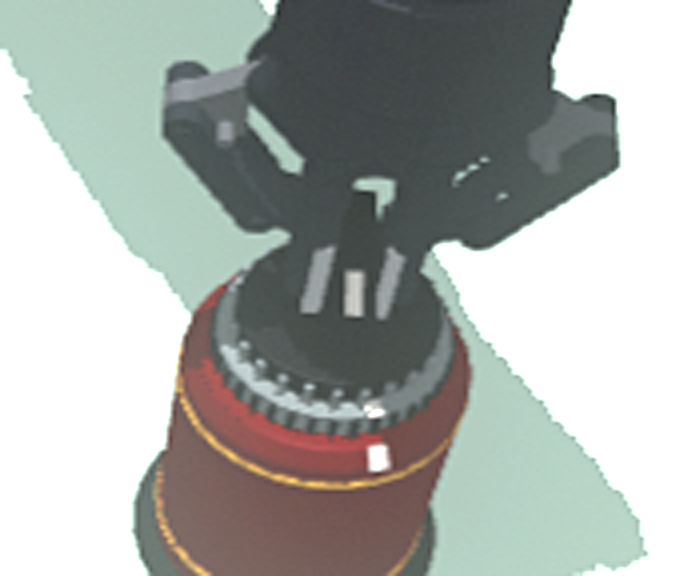

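The collar mark (374,408) is now in line with the shoulder mark (378,458), so the collar is home. The stripe (354,293) has already slipped past it. I'll keep turning.

>>> servo_tool(
  increments=[
    {"offset": [0, 0, 0], "yaw": 3},
    {"offset": [0, 0, 0], "yaw": 6},
    {"offset": [0, 0, 0], "yaw": 9},
    {"offset": [0, 0, 0], "yaw": 12},
    {"offset": [0, 0, 0], "yaw": 15},
    {"offset": [0, 0, 0], "yaw": 18},
    {"offset": [0, 0, 0], "yaw": 21},
    {"offset": [0, 0, 0], "yaw": 24},
  ],
)

```text
clock: 7.5
tcp_pos: [0.473, 0.143, 0.1596]
orientation: [0.645, 0.29, 0.645, -0.291]
wrist_force: [-2.2, -2.3, 5.9]
finger_gap: 0.0125
```

>>> servo_tool(
  increments=[
    {"offset": [0, 0, 0], "yaw": 3},
    {"offset": [0, 0, 0], "yaw": 6},
    {"offset": [0, 0, 0], "yaw": 9},
    {"offset": [0, 0, 0], "yaw": 12},
    {"offset": [0, 0, 0], "yaw": 15},
    {"offset": [0, 0, 0], "yaw": 18},
    {"offset": [0, 0, 0], "yaw": 20},
    {"offset": [0, 0, 0], "yaw": 20},
  ],
)

```text
clock: 8.3
tcp_pos: [0.4727, 0.1429, 0.1596]
orientation: [0.585, 0.397, 0.584, -0.399]
wrist_force: [-4.9, -2.7, 5.7]
finger_gap: 0.0128
```

```bash
python3 -c "
from h import *
goto(.473,.143,.158,21.7)
p,_=env.read_camera('scene'); x=cv2.resize(p[100:260,330:500,::-1],None,fx=4,fy=3.6,interpolation=2); cv2.imwrite(f'pics/s4.png',np.clip(x*1.8,0,255).astype(np.uint8))"
```

```text
tcp [0.4727 0.1429 0.1596] j [ 0.132  0.194 -0.291  1.087 -0.002  1.328] F [-4.9 -2.7  5.7] T [-0.51  0.95  0.11] gap 0.0128 t 8.3
offset cm [ 0.16  0.04 -0.  ] x axis [-0.001 -0.002 -1.   ] y-axis bearing 21.496937903059564
 yaw to reach y bearing 111.7 : -90.20306209694047
 yaw to reach y bearing -68.3 : 89.79693790305956
```

View pics/s4.png

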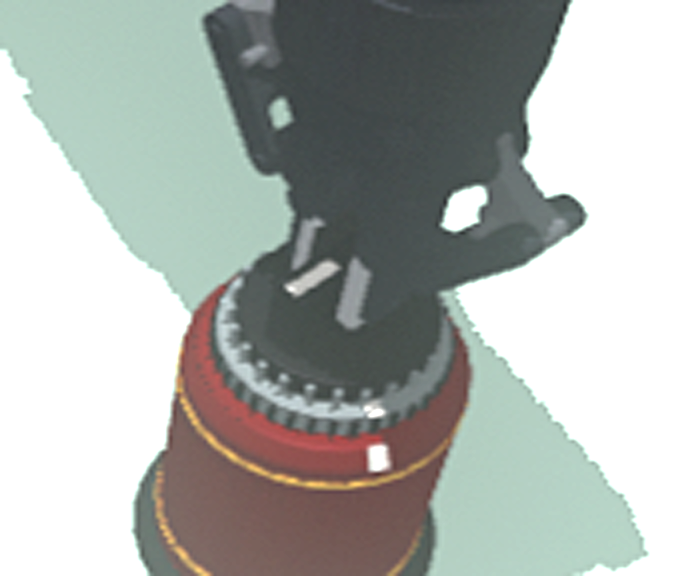

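The marks are still in line and the bar has turned about 90°. I'll release it and lift.

>>> servo_tool(
  increments=[
    {"offset": [0, 0, 0], "yaw": 0},
    {"offset": [0, 0, 0], "yaw": 0},
    {"offset": [0, 0, 0], "yaw": 0},
    {"offset": [0, 0, 0], "yaw": 0},
    {"offset": [0, 0, 0], "yaw": 0},
    {"offset": [0, 0, 0], "yaw": 0},
    {"offset": [0, 0, 0], "yaw": 0},
    {"offset": [0, 0, 0], "yaw": 0},
  ],
  claw=0.8,
)

```text
clock: 9.15
tcp_pos: [0.4735, 0.1437, 0.1592]
orientation: [0.584, 0.398, 0.584, -0.398]
wrist_force: [0.7, 0.6, 0.1]
finger_gap: 0.0682
```

>>> servo_tool(
  increments=[
    {"offset": [-1, 0, 0], "yaw": 0},
    {"offset": [-2.5, 0, 0], "yaw": 0},
    {"offset": [-4.5, 0, 0], "yaw": 0},
    {"offset": [-6.5, 0, 0], "yaw": 0},
    {"offset": [-8.5, 0, 0], "yaw": 0},
    {"offset": [-10, 0, 0], "yaw": 0},
    {"offset": [-11, 0, 0], "yaw": 0},
    {"offset": [-11, 0, 0], "yaw": 0},
  ],
)

```text
clock: 9.95
tcp_pos: [0.4743, 0.1438, 0.271]
orientation: [0.585, 0.399, 0.584, -0.397]
wrist_force: [0.1, -0.0, -0.4]
finger_gap: 0.0681
```

```bash
python3 -c "
from h import *
goto(.473,.0,.26,21.7)
p,_=env.read_camera('scene'); np.save('s5.npy',p); x=cv2.resize(p[100:260,330:500,::-1],None,fx=4,fy=3.6,interpolation=2); cv2.imwrite(f'pics/s5.png',np.clip(x*1.8,0,255).astype(np.uint8))"
```

```text
tcp [0.4743 0.1438 0.271 ] j [ 0.132  0.147 -0.071  1.35  -0.     1.328] F [ 0.1 -0.  -0.4] T [ 0.   -0.01 -0.06] gap 0.0681 t 9.95
offset cm [ 1.1  -5.39 13.33] x axis [ 0.003  0.    -1.   ] y-axis bearing 21.484601189479868
 yaw to reach y bearing 111.7 : -90.21539881052013
 yaw to reach y bearing -68.3 : 89.78460118947987
```

View pics/s5.png

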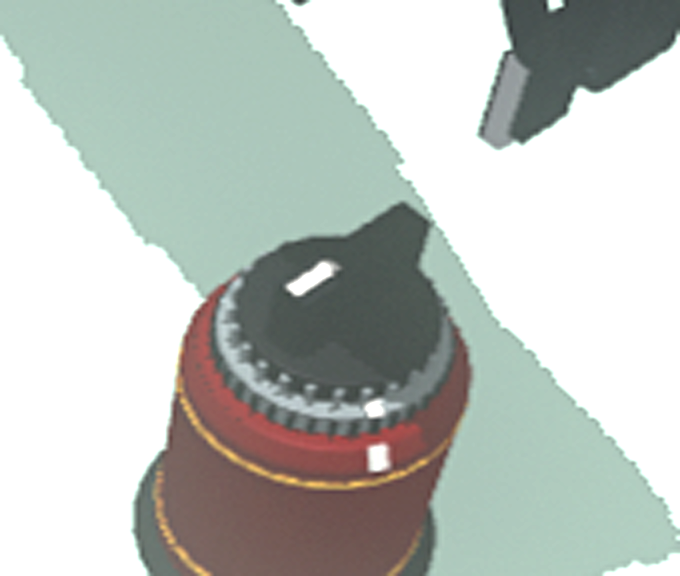

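The gripper is clear of the cap. The collar mark (375,408) sits above the shoulder mark (378,458), and the stripe is at (312,278). I'll put numbers on the slip and check the cream cap.

Run:
```python
from h import *
m=env.camera_model("scene"); ax=np.array([.4735,.142])
def b(z,u,v):
    q=plane(m,u,v,z)[:2]-ax; return np.degrees(np.arctan2(q[1],q[0])).round(1),round(float(np.hypot(*q))*1000,1)
for tag,f in(("before","scene0p.npy"),("after","s5.npy")):
    p=np.load(f).astype(int); w=(p[145:245,360:460].min(2)>135).astype(np.uint8)
    n,l,st,c=cv2.connectedComponentsWithStats(w)
    for i in range(1,n):
        if 2<st[i,4]<200: print(tag,st[i,4],(c[i]+[360,145]).round(1),"as z.182",b(.182,*(c[i]+[360,145])),"z.137",b(.137,*(c[i]+[360,145])),"z.115",b(.115,*(c[i]+[360,145])))
a=np.load("scene0p.npy").astype(int)[240:380,130:250];c=np.load("s5.npy").astype(int)[240:380,130:250]
d=np.abs(a-c).max(2); print("cream diff px>60:",(d>60).sum(),"median",np.median(d))
goto(.473,.143,.26)
```

```text
before 48 [429.1 178.1] as z.182 (np.float64(29.8), 16.3) z.137 (np.float64(117.4), 32.7) z.115 (np.float64(126.7), 49.0)
before 11 [433.3 208.7] as z.182 (np.float64(-5.7), 57.1) z.137 (np.float64(24.6), 34.1) z.115 (np.float64(52.4), 30.2)
before 19 [424.  226.7] as z.182 (np.float64(-18.9), 80.6) z.137 (np.float64(-8.6), 52.6) z.115 (np.float64(1.5), 40.2)
after 39 [407.4 176.9] as z.182 (np.float64(-75.3), 16.8) z.137 (np.float64(173.9), 25.8) z.115 (np.float64(163.4), 42.1)
after 15 [423.1 213.2] as z.182 (np.float64(-18.3), 62.0) z.137 (np.float64(-1.3), 33.2) z.115 (np.float64(22.1), 22.3)
after 19 [424.  226.7] as z.182 (np.float64(-18.9), 80.6) z.137 (np.float64(-8.6), 52.6) z.115 (np.float64(1.5), 40.2)
cream diff px>60: 0 median 2.0
tcp [0.4738 0.1437 0.2699] j [ 0.132  0.148 -0.073  1.349 -0.     1.328] F [-0.2 -0.3 -0.2] T [ 0.05 -0.01 -0.06] gap 0.0687 t 10.0
offset cm [ 0.99 -0.1   0.03] x axis [ 0.001  0.    -1.   ] y-axis bearing 21.48279501038823
```

```bash
python3 -c "
from h import *
print(env.hand_in())"
```

```text
the job is handed in; nothing more can be done
None
```

The dark red canister's cap is screwed fully home, and I estimate its ratchet clicked three times. I gripped the bar once, turned it about 90° clockwise, let go and lifted clear. The job was handed in at about 10 s.

- **Fully home:** the collar turned about 26° (0.45 rad). Its white mark now sits at a bearing of about -1°, in line with the shoulder mark at about +1°, and it stayed there after I let go.
- **Clicks:** three clicks is an estimate. The gripper turned about 64° past home, which is three clicks at 20° each. The stripe's position suggests about 74° of slip, but that reading is rough. Either figure is well past two.
- **Cream canister:** its cap looks the same before and after; no pixels changed there in the scene view.
- **Robot:** the fingers are open, about 11 cm above where they gripped, and the wrist force is close to zero. Readings at the end of each move stayed under about 8 N.
- **Disagreement:** the two cameras placed the cap's axis about 4 mm apart in y. I used the mean, and the light side force on gripping showed it was about 1 mm off, so I corrected for that during the turn.

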